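Bring a portioning scale into service by its switch and keys

TASK

Get the portioning scale ready for the glass already standing on it, just by pressing: first tip the rocker on the mains switch box fully over to on (press its raised end down), then push in the scale's round on/off key so that it stays down, and then press the wide bar-shaped tare key right down and let it come back up. Keep to that order, do not press the two square keys, and leave the glass on the pan and all the other things standing where they are: nothing is to be picked up or pushed about.

Things in the scene. Friction and masses are not known exactly. Their poses are not given: they have to be found in the camera images.
- scale: White portioning scale, 270 mm deep (x), 236 mm wide (y), fixed. Origin on the table under its centre; its -x side faces the robot (turned up to 0.3 rad). Flat key panel along the -x edge, 45 mm above the table, with four white keys in a row along y, 52 mm apart, at x = -92 mm; their order changes, so tell them by shape. Behind it the steel weighing pan, x = -35 to +135 mm, top 80 mm above the table.
- onoff_top (a point): On/off key: the round one, diameter 24 mm. It stays down once pushed in (about 2.5 N moves it, no spring). Top 60 mm above the table when up, travel 6 mm down, in a black bezel 44 by 46 mm, 4 mm thick. The point is the top centre of the key and moves with the key. z up; x and y along the scale's x and y.
- tare_top (a point): Tare key: the wide bar, 15 mm (x) by 38 mm (y). Sprung: about 1.5 N starts it, 5 N holds it fully down, and it comes back up when let go. Top 60 mm above the table when up, travel 6 mm down, in a black bezel 44 by 46 mm, 4 mm thick. The point is the top centre of the key and moves with the key. z up; x and y along the scale's x and y.
- square_a_top (a point): One of two small square keys, 17 by 17 mm, sprung like the tare key; not to be pressed. Top 60 mm above the table when up, travel 6 mm down, in a black bezel 44 by 46 mm, 4 mm thick. The point is the top centre of the key and moves with the key. z up; x and y along the scale's x and y.
- square_b_top (a point): The other small square key, 17 by 17 mm, sprung; not to be pressed. Top 60 mm above the table when up, travel 6 mm down, in a black bezel 44 by 46 mm, 4 mm thick. The point is the top centre of the key and moves with the key. z up; x and y along the scale's x and y.
- onoff (a joint): Travel of the round on/off key in m: 0 up, 0.006 fully in.
- tare (a joint): Travel of the bar-shaped tare key in m: 0 up, 0.006 fully down.
- square_a (a joint): Travel of one square key in m: 0 up, 0.006 fully down.
- square_b (a joint): Travel of the other square key in m: 0 up, 0.006 fully down.
- switch_box: Grey mains switch box, 150 mm (x) by 90 mm (y), 50 mm high, fixed to the table left or right of the scale. Origin on the table under its centre. A white rocker, 66 mm long (x) by 32 mm wide, sits in the middle of its top and pivots about the box's y axis, 64 mm above the table. Off: its +x end (away from the robot) is raised; on: that end is pressed down.
- gastro_pan: Open steel pan, 170 by 100 mm, 65 mm high, fixed, on the other side of the scale from the switch box; of no use here. Origin on the table under its centre.
- rocker_raised (a point): Point on the rocker's top face where it is to be pressed, 26 mm from the pivot (measured along the rocker) towards the end raised when off; it moves with the rocker, from 74 mm above the table (off) to 62 mm (on). x runs along the box.
- rocker (a joint): Angle of the rocker in rad: 0 off, 0.44 fully on; starts at 0 to 0.04. It stays where it is left; about 2.5 N at the pressing point moves it, and 6 N if pressed only 10 mm from the pivot.
- glass: Empty glass standing on the weighing pan, diameter 68 mm, 85 mm high, 100 to 210 g, loose. Origin under its centre.
- tin_near: Bystander: spice tin, steel, diameter 62 mm, 42 mm high, loose. Origin under its centre.
- tin_far: Bystander: spice tin, steel, diameter 62 mm, 42 mm high, loose. Origin under its centre.
- spare_glass: Bystander: empty glass, diameter 68 mm, 85 mm high, standing on the table, loose. Origin under its centre.
- funnel: Bystander: red funnel standing wide end down, diameter 90 mm, 85 mm high, loose. Origin under its centre.
- spoon: Bystander: steel spoon lying on the table near the robot; origin at mid-length underneath, loose.
Things that resemble listed ones, but are neither listed nor needed, are in the scene too. What is shaped like the switch_box but yellow is not meant.

How it is judged:
By the outcome, as a careful person would: the job done as asked, in the order asked, and still so for the second after the job is handed in, with the robot touching nothing.
It also fails if it takes over 48 s, if anything falls off the work surface, if the arm or the gripper's body presses on something with over 40 N, if the wrist force passes 120 N, or if a joint passes its speed limit or range.

ROBOT

A 6-joint arm with a two-finger parallel gripper is mounted at the origin on the work surface. World frame = base frame: x ahead of the robot, y to its left, z up, the work surface at z = 0. Lengths are in m, angles in rad, forces in N, time in s.
With the tool pointing down it reaches from about 0.35 to 0.875 m from the base axis. Payload 4.2 kg.
Tool frame: the origin (TCP) lies where the fingers leave the gripper's body, on its centre line; the fingertips stand 73 mm ahead of it and the grasp point (between the pads) lies 54 mm ahead of it; y points along the fingers, x is the direction in which the jaws open and shut, and the axes are right-handed (so a half turn about y gives the same grasp; the last joint's range is limited). The gripper opens to 85 mm and grips with 20 to 120 N. Pads are 22 mm wide; open, the fingers measure 114 mm over their backs; the gripper's body (76 mm by 85 mm) begins 54 mm behind the grasp point. The pads swing forward as they close: fully open they stand 13 mm farther back than shut.
Start: joints at [1.488, 0.385, 0.008, 0, -1.194, -0.259], TCP at [0.209, 0.589, 0.304] pointing down, gripper open.
Joint ranges: [-3.14, 3.14], [-1.21, 2.06], [-1.07, 1.41], [-3.16, 2.05], [-2.99, -0.16], [-3.1, 3.1]. Speed limits (rad/s): [2.79, 2.79, 3.14, 3.14, 3.14, 3.14].

INTERFACE

Orientations are given as a unit quaternion [x, y, z, w].
In Python, from station import status, eyes, job_done, spotter gives the robot as it stands.
- The arm moves only by the tool move_arm, never from a script. Its argument "commands" is a list of rows, each a list of 2 entries, a list of its own where there are three numbers: the shift along the world's x, y, z in units of 30 mm (1.0 is 30 mm), then the turn about the world's z in units of 6 degrees (1.0 is 6 degrees). A call has 1 to 12 rows; each row shifts and turns the pose as measured when the row begins; what a row does not reach is not made up. A row lasts 1/12 s, in which the tool goes at most 41.7 mm and 7.16 degrees, less where a joint would pass 70% of its speed; a pose out of reach is approached as far as the arm can. A call is refused whole if a number of a shift passes 1 or a number of a turn 1, either way. A call with a gripper value outside its range is refused whole. "jaw" is the finger opening in mm, from 0 to 85.4, set as the call begins (left out, the last holds). The fingers move at their own pace and stop on an object; "squeeze" is the grip in N (left out, the last holds). Time passes only in rows, so rows that do not move let the fingers close. It gives the time, the measured TCP pose, the force and the opening at its end, in the units of the state.
- status.observe(): the state, without advancing time (a new reading comes with each control period).
- eyes.snapshot(name): name is "side" or "top"; returns a dict with "frame" (420x560x3 uint8, red, green, blue), "vfov" (degrees; the focal length in pixels is half the picture's height over the tangent of half this angle, whatever the lens; pixels are square), "cx", "cy" (the principal point, pixels), "extrinsics" (4x4, takes a point from camera to world coordinates). Camera axes: x right, y down, z forward; pixel columns grow to the right and rows downward; lengths in m; the calibration is good to about 2 mm. A picture is of the moment at which its call begins. There is no depth.
- job_done(): hands the job in, once; it reports no verdict.
Trained networks look in the newest picture that a camera, given by its name, has taken for a name from the list of things; names that differ only in an ending like _2 or _b are one class to them, and where a whole thing is asked for, a point or a joint stands for the part that bears it (a point fixed in the world has none). Each returns a list of dicts, best first, with "conf" (0 to 1); they miss things now and then, are a little off and sometimes report something else, mostly with a low value. They report only what shows in the picture. A call takes as long as a camera call. They do not tell look-alikes from the thing itself.
- spotter.find_in(thing, camera): "centre" ([x, y, z] in m, in world coordinates, good to about 4 mm: the middle of the surface that is visible of it).
- spotter.outline_of(thing, camera): "mask" (420x560 bool, what is visible of it).
The state is a dict: "clock": time; "q": joint angles; "dq": joint speeds; "joint_torque": joint torques, N m; "tool_pos": TCP position; "tcp_rot": TCP orientation; "force": force on the tool from outside, world axes, zero at the start; "torque": the same for the moment, N m; "finger_gap": finger opening in m.
Only numpy, scipy, OpenCV 4.12 (cv2) and the standard library are available. Lean on these libraries where they do the work, as an engineer would, in place of code of your own. Each camera call takes 0.05 s, during which the arm holds its last target. There are 200 camera calls.

## Working session

There is one attempt and no reset: what is moved stays moved. The work goes in short steps, Python scripts to look and compute and a tool call to move; the robot and the scene stay as the last step left them, time stands still between calls to the robot, and variables do not carry over. Pictures are saved under pics/ and viewed, about 8 in all and at most 12, crops included, and the job is handed in when it is done.

Besides the shell and the picture viewer there is one more tool, called as a command line: name --argument value ..., lists and objects as JSON in quotes. move_arm: Moves the arm, as the interface text tells. Its arguments: {"type":"object","properties":{"commands":{"type":"array"},"jaw":{"type":"number"},"squeeze":{"type":"number"}},"required":["commands"]}

```bash
ls; mkdir -p pics
cat > h.py <<'E'
import numpy as np, cv2
from station import status, eyes, job_done, spotter
def snap(c,name=None):
    s=eyes.snapshot(c)
    if name: cv2.imwrite(f'pics/{name}.png',cv2.cvtColor(s['frame'],cv2.COLOR_RGB2BGR))
    return s
def K(s):
    f=s['frame'].shape[0]/2/np.tan(np.radians(s['vfov'])/2); return f
def ray_z(s,u,v,z):
    f=K(s);E=np.array(s['extrinsics']);d=E[:3,:3]@np.array([(u-s['cx'])/f,(v-s['cy'])/f,1]);o=E[:3,3]
    return o+d*(z-o[2])/d[2]
def proj(s,p):
    f=K(s);E=np.array(s['extrinsics']);c=E[:3,:3].T@(np.array(p)-E[:3,3]);return c[:2]/c[2]*f+[s['cx'],s['cy']]
E
python3 - <<'E'
from h import *
for c in('top','side'):
    s=snap(c,c+'0');print(c,s['vfov'],s['cx'],s['cy'],np.round(s['extrinsics'],3).tolist())
    for t in ['scale','onoff_top','tare_top','square_a_top','switch_box','rocker_raised','glass','gastro_pan','tin_near','spare_glass','funnel','spoon']:
        print(t,[(np.round(d['centre'],3).tolist(),round(d['conf'],2)) for d in spotter.find_in(t,c)[:4]])
o=status.observe();print(o)
E
```

```text
pics
top 53.7088879605968 272.71124891982987 208.81099374460211 [[-0.021, -0.99, 0.143, 0.386], [-1.0, 0.021, -0.003, 0.143], [-0.0, -0.143, -0.99, 1.257], [0.0, 0.0, 0.0, 1.0]]
scale [([0.622, 0.039, 0.082], 0.8), ([0.694, 0.308, 0.041], 0.72)]
onoff_top [([0.623, 0.039, 0.078], 0.52), ([0.507, -0.021, 0.057], 0.5)]
tare_top [([0.546, 0.128, 0.059], 0.65)]
square_a_top [([0.333, 0.005, 0.012], 0.75), ([0.547, 0.127, 0.061], 0.35)]
switch_box [([0.53, 0.34, 0.051], 0.87), ([0.325, 0.415, 0.048], 0.7), ([0.359, 0.62, 0.046], 0.55)]
rocker_raised [([0.534, 0.339, 0.071], 0.77), ([0.362, 0.629, 0.068], 0.71)]
glass [([0.676, 0.001, 0.121], 0.86)]
gastro_pan [([0.534, 0.344, 0.066], 0.68), ([0.453, -0.344, 0.0], 0.65)]
tin_near [([0.358, 0.199, 0.042], 0.71)]
spare_glass [([0.354, -0.192, 0.04], 0.62)]
funnel [([0.703, -0.299, 0.022], 0.85)]
spoon [([0.333, 0.008, 0.01], 0.95), ([0.359, 0.199, 0.041], 0.49)]
side 49.1552190521386 278.9046746023183 203.92771376117344 [[-0.721, -0.466, 0.513, -0.253], [-0.693, 0.47, -0.547, 1.01], [0.013, -0.75, -0.662, 1.116], [0.0, 0.0, 0.0, 1.0]]
scale 
[... 502 characters left out ...]
 []
funnel [([0.7, -0.297, 0.024], 0.71)]
spoon []
{'clock': 1.3, 'q': array([ 1.48757401e+00,  3.84712698e-01,  7.88393673e-03, -1.00078876e-05,
       -1.19400007e+00, -2.58599628e-01]), 'dq': array([ 0.00184619, -0.00128736, -0.00023572,  0.00036738,  0.00095173,
        0.00051403]), 'joint_torque': array([-2.85107507e-05, -3.92091858e+01,  1.88608110e+01,  4.19062614e+00,
       -4.50898724e-04,  2.23507293e-07]), 'tool_pos': array([0.20946974, 0.58882542, 0.30389662]), 'tcp_rot': array([ 0.4076839 , -0.57774924,  0.57776262, -0.40766409]), 'force': array([-0.31625785,  0.08015687,  0.13780616]), 'torque': array([ 0.00055652, -0.02622442,  0.00902179]), 'finger_gap': 0.0853988430651963}
```

View pics/top0.png

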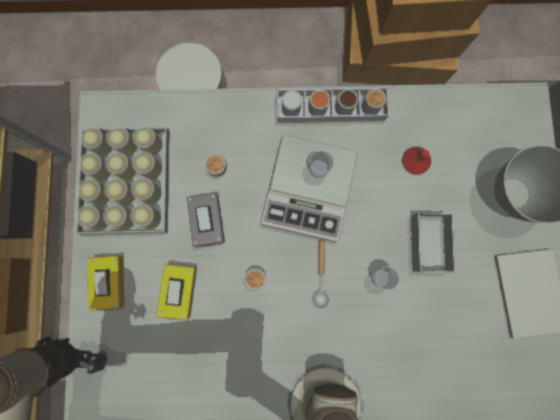

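View pics/side0.png

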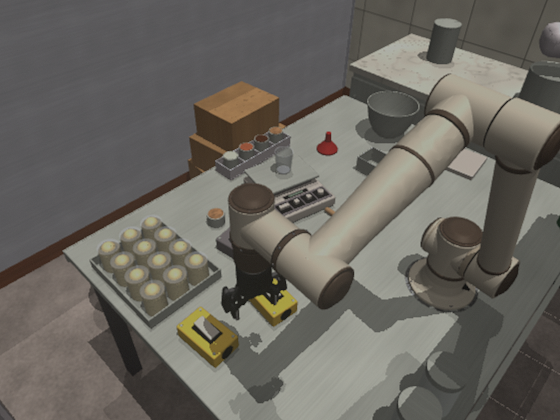

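Top picture: the grey box is at pixel (205,219). The yellow look-alikes are at (105,283) and (176,292). The scale keys run from the bar at (277,212) through squares at (294,216) and (312,220) to round at (330,225). I'll enlarge the keys and rocker.

Run:
```python
from h import *
s=snap('top')
b=cv2.cvtColor(s['frame'],cv2.COLOR_RGB2BGR)
a=cv2.resize(b[185:250,255:355],None,fx=8,fy=8,interpolation=cv2.INTER_CUBIC)[:300*2]
c=cv2.resize(b[185:255,180:230],None,fx=8,fy=8,interpolation=cv2.INTER_CUBIC)
cv2.imwrite('pics/keys.png',a);cv2.imwrite('pics/box.png',c)
for t in('scale','switch_box','rocker_raised'):
  for d in spotter.outline_of(t,'top')[:2]:
    m=d['mask'].astype(np.uint8);cs,_=cv2.findContours(m,cv2.RETR_EXTERNAL,2);r=cv2.minAreaRect(max(cs,key=cv2.contourArea));print(t,d['conf'],r)
# white blobs at keys
g=cv2.cvtColor(b,cv2.COLOR_BGR2GRAY)
m=(g>150).astype(np.uint8);n,l,st,ce=cv2.connectedComponentsWithStats(m)
for i in range(1,n):
    x,y=ce[i]
    if 185<y<250 and 180<x<355 and st[i,4]>10: print(st[i].tolist(),ce[i].round(2),ray_z(s,*ce[i],.06).round(4))
```

```text
scale 0.74 ((308.8588562011719, 187.63528442382812), (80.2642822265625, 94.79861450195312), 12.528807640075684)
scale 0.7 ((320.5, 273.5), (69.0, 17.0), 90.0)
switch_box 0.82 ((205.04576110839844, 219.21453857421875), (52.38418197631836, 33.876956939697266), 83.1572265625)
switch_box 0.74 ((176.14999389648438, 291.45001220703125), (33.79970169067383, 53.740116119384766), 8.130102157592773)
rocker_raised 0.86 ((99.8963394165039, 282.0670471191406), (23.301055908203125, 12.147468566894531), 83.6598129272461)
rocker_raised 0.78 ((203.12310791015625, 217.48463439941406), (21.83011245727539, 11.039091110229492), 82.87498474121094)
[74, 43, 478, 377, 83302] [325.49 228.09] [ 0.4988 -0.0119  0.06  ]
[197, 208, 13, 22, 217] [203.11 218.23] [0.535  0.3427 0.06  ]
[271, 210, 12, 5, 41] [276.44 211.88] [0.5492 0.1291 0.06  ]
[292, 214, 5, 5, 19] [293.95 215.84] [0.5365 0.0785 0.06  ]
[309, 218, 5, 5, 19] [311.37 220.  ] [0.5233 0.0282 0.06  ]
[326, 221, 7, 7, 36] [328.92 223.97] [ 0.5106 -0.0223  0.06  ]
```

View pics/keys.png

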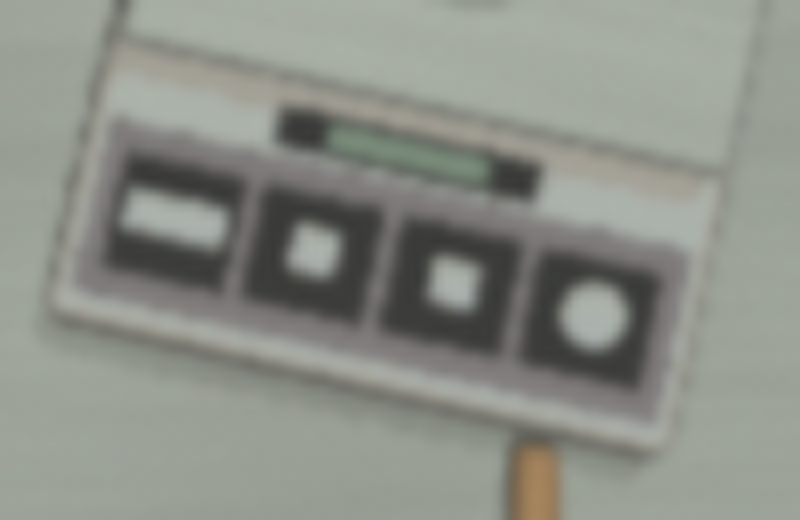

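View pics/box.png

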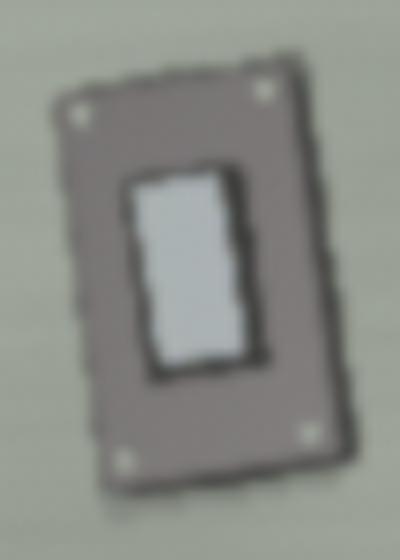

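Run:
```python
from h import *
from scipy.spatial.transform import Rotation as R
o=status.observe();print(R.from_quat(o['tcp_rot']).as_matrix().round(3))
s=snap('top');
for d in spotter.outline_of('glass','top')[:1]:
    v,u=np.nonzero(d['mask']);print(u.min(),u.max(),v.min(),v.max())
print(ray_z(s,203.11,218.23,.066))
# box yaw from rocker blob and grey-box mask pca
for d in spotter.outline_of('rocker_raised','top')[:3]:
    v,u=np.nonzero(d['mask']); P=np.array([ray_z(s,a,b,.068)[:2] for a,b in zip(u,v)])
    w,V=np.linalg.eigh(np.cov(P.T));a=V[:,1]*np.sign(V[0,1]);print(P.mean(0),np.arctan2(a[1],a[0]))
print(o['clock'])
```

```text
[[-0.335 -0.     0.942]
 [-0.942  0.    -0.335]
 [-0.    -1.    -0.   ]]
310 332 150 177
[0.53429098 0.34164097 0.066     ]
[0.53551995 0.34171626] 0.1780769904869378
[0.36012371 0.19586299] 1.0297484670716353
[0.32831486 0.42411573] -0.06975914173008835
1.5
```

move_arm --commands '[[[1,-0.7,0],0],[[1,-0.7,0],0],[[1,-0.7,0],0],[[1,-0.7,0],0],[[1,-0.7,0],0],[[1,-0.7,0],0],[[1,-0.7,0],0],[[1,-0.7,0],0],[[1,-0.7,0],0]]' --jaw 0

```text
clock: 2.4
tool_pos: [0.4832, 0.3958, 0.3043]
tcp_rot: [-0.411, 0.575, -0.574, 0.413]
force: [-0.4, 0.5, -0.5]
finger_gap: 0.0001
```

move_arm --commands '[[[0.9,-0.55,0],0.9],[[0.9,-0.55,0],0.9],[[0.9,-0.55,0],0.9],[[0,0,-1],0.9],[[0,0,-1],0.9],[[0,0,-1],0],[[0,0,-1],0],[[0,0,0],0]]'

```text
clock: 3.07
tool_pos: [0.5764, 0.3356, 0.1833]
tcp_rot: [-0.533, 0.46, -0.459, 0.542]
force: [-0.4, -0.8, -2.6]
finger_gap: -0.0
```

Run:
```python
from h import *
o=status.observe();print(o['tool_pos'],o['force'],o['clock'])
s=snap('top');t=snap('side')
A=[]
for s,tip in((s,None),(t,None)):
    u,v=proj(s,o['tool_pos']-[0,0,.073]);w=proj(s,[.560,.345,.074]);print(u,v,w)
    b=cv2.cvtColor(s['frame'],cv2.COLOR_RGB2BGR).copy()
    x0=int(np.clip(w[0]-50,0,460));y0=int(np.clip(w[1]-50,0,320))
    c=cv2.resize(b[y0:y0+100,x0:x0+100],(400,400),interpolation=cv2.INTER_CUBIC)
    cv2.circle(c,(int((w[0]-x0)*4),int((w[1]-y0)*4)),3,(0,0,255),1);cv2.circle(c,(int((u-x0)*4),int((v-y0)*4)),3,(0,255,0),1);A.append(c)
cv2.imwrite('pics/above.png',np.hstack(A))
```

```text
[0.57639118 0.33558153 0.18328003] [-0.37245903 -0.77911715 -2.6335913 ] 3.0667
202.6901787992004 201.36421188012366 [201.50900101 209.06456059]
233.53711421078566 219.71930424709774 [235.35962637 231.86731838]
```

View pics/above.png

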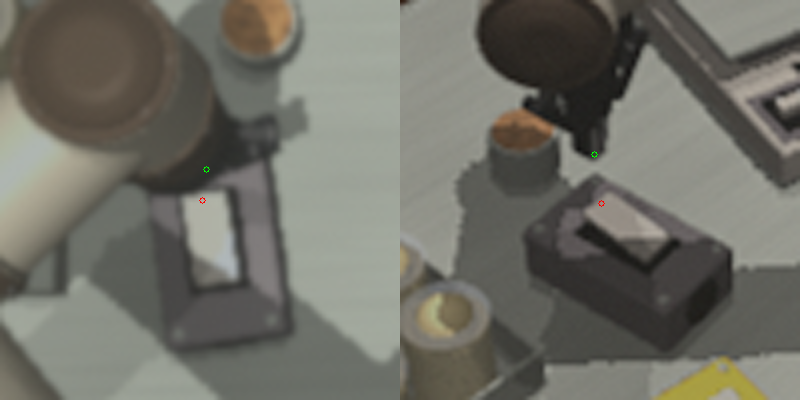

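The tip (green) sits just beyond the rocker's raised end (red). I'll correct by -11 and +10 mm, then press.

move_arm --commands '[[[-0.37,0.35,0],0.1],[[0,0,0],0],[[0,0,-0.6],0],[[0,0,-0.3],0],[[0,0,-0.2],0],[[0,0,0],0]]'

```text
clock: 3.67
tool_pos: [0.5707, 0.355, 0.1708]
tcp_rot: [-0.525, 0.451, -0.457, 0.558]
force: [0.3, 0.2, -0.1]
finger_gap: -0.0001
```

move_arm --commands '[[[0,0,-0.15],0],[[0,0,-0.15],0],[[0,0,0],0]]'

```text
clock: 3.92
tool_pos: [0.5715, 0.3559, 0.1639]
tcp_rot: [-0.524, 0.451, -0.457, 0.56]
force: [0.2, -0.1, -0.4]
finger_gap: -0.0003
```

move_arm --commands '[[[-0.2,-0.33,0],0],[[0,0,0],0],[[0,0,0],0]]'

```text
clock: 4.17
tool_pos: [0.566, 0.3461, 0.1643]
tcp_rot: [-0.523, 0.45, -0.458, 0.56]
force: [-0.2, 1.1, 0.0]
finger_gap: 0.0001
```

Accurate now. Next I press down.

move_arm --commands '[[[0,0,-0.4],0],[[0,0,-0.2],0],[[0,0,-0.2],0],[[0,0,-0.2],0],[[0,0,0],0]]'

```text
clock: 4.58
tool_pos: [0.5685, 0.3475, 0.1342]
tcp_rot: [-0.522, 0.449, -0.458, 0.563]
force: [0.3, 0.3, 3.1]
finger_gap: -0.0004
```

move_arm --commands '[[[-0.1,-0.05,-0.1],0],[[0,0,-0.1],0]]'

```text
clock: 4.75
tool_pos: [0.5684, 0.3475, 0.1335]
tcp_rot: [-0.52, 0.446, -0.459, 0.566]
force: [-6.0, -3.7, 19.0]
finger_gap: -0.0001
```

move_arm --commands '[[[0,0,-0.15],0],[[0,0,0],0]]'

```text
clock: 4.92
tool_pos: [0.5689, 0.348, 0.1349]
tcp_rot: [-0.519, 0.445, -0.459, 0.567]
force: [0.7, 0.2, -0.4]
finger_gap: -0.0002
```

The force reached 19 N at a hard stop. I'll lift and check.

move_arm --commands '[[[0,0,0.6],0],[[0,0,1],0],[[0,0,1],0],[[0,-1,1],0],[[0,-1,1],0],[[0,-1,0.5],0],[[0,-1,0],0],[[0,-1,0],0],[[0,0,0],0]]'

```text
clock: 5.67
tool_pos: [0.5647, 0.1951, 0.2871]
tcp_rot: [-0.523, 0.445, -0.457, 0.566]
force: [-0.0, 0.1, -0.6]
finger_gap: 0.0003
```

Run:
```python
from h import *
from scipy.spatial.transform import Rotation as R
o=status.observe();print(o['tool_pos'],o['force'],o['clock'],R.from_quat(o['tcp_rot']).as_matrix().round(3).tolist())
A=[]
for n in('top','side'):
    s=snap(n);w=proj(s,[.535,.342,.066])
    b=cv2.cvtColor(s['frame'],cv2.COLOR_RGB2BGR)
    x0=int(w[0]-35);y0=int(w[1]-35)
    A.append(cv2.resize(b[y0:y0+70,x0:x0+70],(400,400),interpolation=cv2.INTER_CUBIC))
cv2.imwrite('pics/after_rocker.png',np.hstack(A))
```

```text
[0.56469325 0.19512488 0.28708239] [-0.03224591  0.11897022 -0.62338777] 5.6667 [[0.187, 0.052, 0.981], [-0.982, 0.036, 0.185], [-0.026, -0.998, 0.058]]
```

View pics/after_rocker.png

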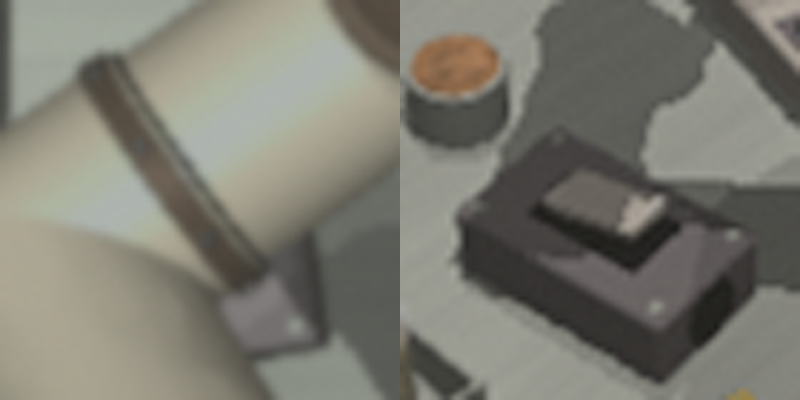

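The rocker's near end is now up (side view at (645,210)) and its far end is down. Next is the round key.

move_arm --commands '[[[-0.24,-0.92,0],0],[[-0.24,-0.92,0],0],[[-0.24,-0.92,0],0],[[-0.24,-0.92,0],0],[[-0.24,-0.92,0],0],[[-0.24,-0.92,0],0],[[-0.24,-0.92,0],0],[[-0.24,-0.92,0],0],[[0,0,0],0],[[0,0,-1],0],[[0,0,-1],0],[[0,0,0],0]]'

```text
clock: 6.77
tool_pos: [0.5081, -0.0171, 0.2161]
tcp_rot: [-0.527, 0.442, -0.45, 0.569]
force: [-0.5, 0.4, -0.5]
finger_gap: -0.0001
```

Run:
```python
from h import *
from scipy.spatial.transform import Rotation as R
o=status.observe();M=R.from_quat(o['tcp_rot']).as_matrix();print(o['clock'],o['tool_pos'],'tip',o['tool_pos']+.073*M[:,1],M[:,1].round(3))
s=snap('top')
w=s['frame'];g=cv2.cvtColor(w,cv2.COLOR_RGB2GRAY)
n='side';s=snap(n);b=cv2.cvtColor(s['frame'],cv2.COLOR_RGB2BGR)
p=proj(s,[.5106,-.0223,.06]);q=proj(s,[.535,.342,.066]);k=proj(s,o['tool_pos']+.073*M[:,1]);print(p,k)
x0=int(p[0]-60);y0=int(p[1]-60);c=cv2.resize(b[y0:y0+100,x0:x0+100],(500,500),interpolation=cv2.INTER_CUBIC)
for r,col in((p,(0,0,255)),(k,(0,255,0))): cv2.circle(c,(int((r[0]-x0)*5),int((r[1]-y0)*5)),3,col,1)
cv2.imwrite('pics/onkey.png',c)
```

```text
6.7667 [ 0.508068   -0.01713372  0.21613779] tip [ 0.51145236 -0.0143288   0.14327025] [ 0.046  0.038 -0.998]
[320.66115108 190.13050484] [320.76073901 172.62728797]
```

View pics/onkey.png

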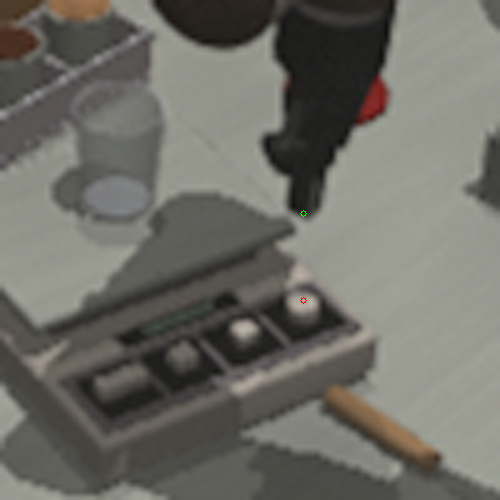

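Red is on the round key and green is on the fingertip, so they agree. I'll shift -8 mm in y and descend.

move_arm --commands '[[[0,-0.27,0],0],[[0,0,0],0],[[0,0,-0.8],0],[[0,0,-0.8],0],[[0,0,-0.4],0],[[0,0,0],0],[[0,0,0],0]]'

```text
clock: 7.45
tool_pos: [0.5188, -0.0224, 0.17]
tcp_rot: [-0.521, 0.432, -0.456, 0.578]
force: [0.3, -0.5, 0.1]
finger_gap: -0.0001
```

move_arm --commands '[[[-0.4,-0.1,0],0],[[0,0,0],0],[[0,0,-0.3],0],[[0,0,-0.3],0],[[0,0,0],0],[[0,0,0],0]]'

```text
clock: 7.95
tool_pos: [0.5119, -0.0242, 0.1571]
tcp_rot: [-0.518, 0.427, -0.458, 0.583]
force: [0.6, -1.4, -0.0]
finger_gap: -0.0
```

```bash
cat > tip.py <<'E'
from h import *
from scipy.spatial.transform import Rotation as R
o=status.observe();M=R.from_quat(o['tcp_rot']).as_matrix();print(o['clock'],o['tool_pos'],'tip',o['tool_pos']+.073*M[:,1],M[:,1].round(3),M[:,0].round(2),o['force'])
E
python3 tip.py
```

```text
7.95 [ 0.5118761  -0.02423392  0.157072  ] tip [ 0.51853766 -0.02100142  0.08444849] [ 0.091  0.044 -0.995] [ 0.21 -0.98 -0.02] [ 0.58854379 -1.42274923 -0.02339254]
```

move_arm --commands '[[[-0.3,-0.05,-0.3],0],[[0,0,-0.4],0],[[-0.05,0,-0.2],0]]'

```text
clock: 8.2
tool_pos: [0.5042, -0.0252, 0.131]
tcp_rot: [-0.516, 0.425, -0.459, 0.584]
force: [2.3, 0.8, 1.3]
finger_gap: 0.0
```

```bash
python3 tip.py
```

```text
8.2 [ 0.50415463 -0.02515302  0.13103277] tip [ 0.5113005  -0.02186087  0.05845799] [ 0.098  0.045 -0.994] [ 0.22 -0.98 -0.02] [2.32333791 0.79491339 1.33504366]
```

Right on target. I'll press on.

move_arm --commands '[[[0,0,-0.2],0],[[0,0,-0.15],0]]'

```text
clock: 8.37
tool_pos: [0.5048, -0.0252, 0.1251]
tcp_rot: [-0.518, 0.424, -0.458, 0.584]
force: [-25.1, 5.0, 68.0]
finger_gap: 0.0
```

```bash
python3 tip.py
```

```text
8.3667 [ 0.50478067 -0.0251646   0.12509933] tip [ 0.51183144 -0.02202928  0.05250831] [ 0.097  0.043 -0.994] [ 0.22 -0.98 -0.02] [-25.13864999   5.03209586  68.01130141]
```

It has bottomed out, with a firm 68 N. I'll lift at once and be gentler with the tare key.

move_arm --commands '[[[0,0,0.5],0],[[0,0,1],0],[[0.2,0.9,0],0],[[0.2,0.9,0],0],[[0.2,0.9,0],0],[[0.2,0.9,0],0],[[0.2,0.9,0],0],[[0,0,0],0]]'

```text
clock: 9.03
tool_pos: [0.5385, 0.1155, 0.178]
tcp_rot: [-0.514, 0.423, -0.461, 0.586]
force: [0.6, -0.3, -0.1]
finger_gap: -0.0003
```

```bash
python3 tip.py
python3 - <<'E'
from h import *
s=snap('side');b=cv2.cvtColor(s['frame'],cv2.COLOR_RGB2BGR)
p=proj(s,[.53,.05,.06]);q=proj(s,[.5492,.1291,.06]);q2=proj(s,[.5106,-.0223,.054]);print(q2)
x0=int(p[0]-50);y0=int(p[1]-50);c=cv2.resize(b[y0:y0+100,x0:x0+100],(600,600),interpolation=cv2.INTER_CUBIC)
for r in(q,q2): cv2.circle(c,(int((r[0]-x0)*6),int((r[1]-y0)*6)),3,(0,0,255),1)
cv2.imwrite('pics/after_on.png',c)
E
```

```text
9.0333 [0.53846511 0.11545725 0.1779629 ] tip [0.54619137 0.11877697 0.10544887] [ 0.106  0.045 -0.993] [ 0.22 -0.98 -0.02] [ 0.63802696 -0.29103842 -0.07753165]
[320.53894416 191.40827568]
```

View pics/after_on.png

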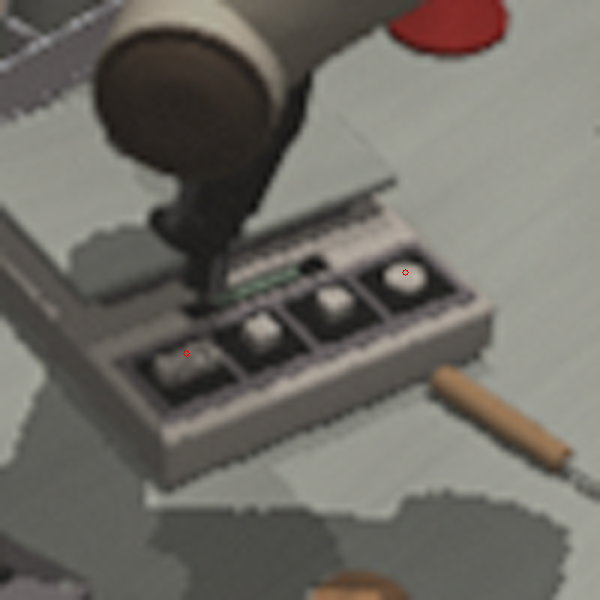

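The round key (405,275) is visibly lower than its neighbours, so it is in. Now I centre on the bar.

move_arm --commands '[[[0.05,0.34,0],0],[[0,0,0],0],[[0,0,-0.5],0],[[0,0,-0.3],0],[[0,0,0],0]]'

```text
clock: 9.5
tool_pos: [0.5385, 0.1231, 0.1525]
tcp_rot: [-0.515, 0.424, -0.461, 0.585]
force: [0.2, 0.2, -0.3]
finger_gap: 0.0
```

```bash
python3 tip.py
```

```text
9.5 [0.53847403 0.12308188 0.15248916] tip [0.54596073 0.1262991  0.07994539] [ 0.103  0.044 -0.994] [ 0.21 -0.98 -0.02] [ 0.2337087   0.1629726  -0.31714292]
```

move_arm --commands '[[[0.08,0.08,-0.4],0],[[0,0,-0.25],0],[[0,0,0],0]]'

```text
clock: 9.75
tool_pos: [0.5412, 0.1239, 0.1328]
tcp_rot: [-0.514, 0.425, -0.462, 0.584]
force: [-0.9, 0.9, 0.4]
finger_gap: 0.0
```

```bash
python3 tip.py
```

```text
9.75 [0.54122678 0.12394925 0.13281697] tip [0.54876419 0.1271449  0.0602775 ] [ 0.103  0.044 -0.994] [ 0.21 -0.98 -0.02] [-0.91400793  0.85890984  0.44811174]
```

move_arm --commands '[[[0,0,-0.12],0],[[0,0,-0.1],0]]'

```text
clock: 9.92
tool_pos: [0.5416, 0.1237, 0.1273]
tcp_rot: [-0.514, 0.425, -0.463, 0.585]
force: [-2.8, 1.2, 4.9]
finger_gap: -0.0003
```

```bash
python3 tip.py
```

```text
9.9167 [0.5415966  0.12374984 0.12730794] tip [0.54922645 0.12698217 0.05477976] [ 0.105  0.044 -0.994] [ 0.21 -0.98 -0.02] [-2.79117561  1.18753587  4.89974617]
```

move_arm --commands '[[[0,0,-0.1],0],[[0,0,-0.05],0]]'

```text
clock: 10.08
tool_pos: [0.5416, 0.1239, 0.1267]
tcp_rot: [-0.514, 0.424, -0.462, 0.585]
force: [-5.5, 0.5, 10.8]
finger_gap: -0.0001
```

move_arm --commands '[[[0,0,-0.1],0]]'

```text
clock: 10.17
tool_pos: [0.5415, 0.1239, 0.1263]
tcp_rot: [-0.514, 0.423, -0.463, 0.585]
force: [-9.6, -0.4, 22.0]
finger_gap: -0.0001
```

move_arm --commands '[[[0,0,0.4],0],[[0,0,1],0],[[0,0,1],0],[[0,0,1],0],[[-0.7,0.8,0.8],0],[[-0.7,0.8,0],0],[[-0.7,0.8,0],0],[[-0.7,0.8,0],0],[[-0.7,0.8,0],0],[[-0.7,0.8,0],0],[[-0.7,0.8,0],0],[[0,0,0],0]]'

```text
clock: 11.17
tool_pos: [0.3888, 0.2944, 0.2641]
tcp_rot: [-0.507, 0.424, -0.465, 0.588]
force: [-0.1, 0.1, 0.1]
finger_gap: 0.0001
```

```bash
python3 tip.py
python3 - <<'E'
from h import *
A=[]
for n in('top','side'):
    s=snap(n);b=cv2.cvtColor(s['frame'],cv2.COLOR_RGB2BGR);cv2.imwrite(f'pics/end_{n}.png',b)
    for t in('glass','tin_near','funnel','spoon','spare_glass'): print(n,t,[np.round(d['centre'],3).tolist() for d in spotter.find_in(t,n)[:2]])
    p=proj(s,[.55,.15,.06]);x0=int(np.clip(p[0]-90,0,380));y0=int(np.clip(p[1]-90,0,240))
    A.append(cv2.resize(b[y0:y0+180,x0:x0+180],(400,400),interpolation=cv2.INTER_CUBIC))
cv2.imwrite('pics/end.png',np.hstack(A))
E
```

```text
11.1667 [0.38875128 0.29436585 0.26407825] tip [0.39728869 0.29813804 0.1916774 ] [ 0.117  0.052 -0.992] [ 0.21 -0.98 -0.03] [-0.09906636  0.08988351  0.11180793]
top glass [[0.507, -0.023, 0.054], [0.676, -0.0, 0.118]]
top tin_near [[0.359, 0.199, 0.042]]
top funnel [[0.704, -0.301, 0.024], [0.355, 0.198, 0.043]]
top spoon [[0.335, 0.006, 0.011]]
top spare_glass [[0.355, -0.19, 0.038]]
side glass [[0.684, 0.03, 0.144], [0.531, 0.342, 0.067]]
side tin_near [[0.355, 0.201, 0.042]]
side funnel [[0.7, -0.3, 0.031]]
side spoon [[0.312, 0.001, 0.008]]
side spare_glass [[0.355, 0.203, 0.041], [0.348, -0.162, 0.061]]
```

View pics/end.png

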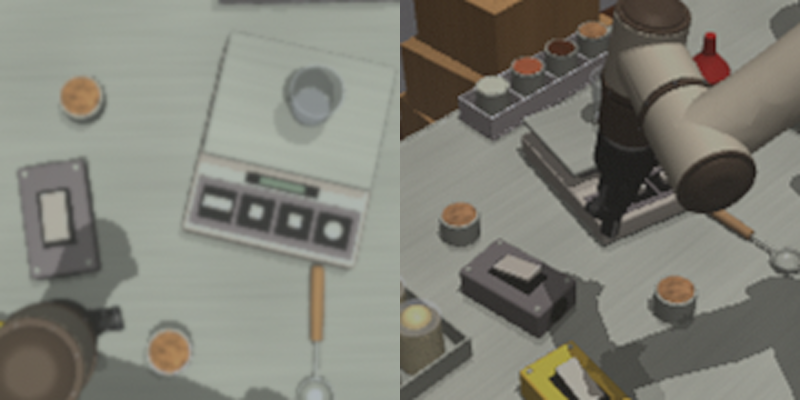

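Everything is in place: the rocker is on, the round key is in, the bar is back up, and the glass and bystanders have not moved. Handing in.

```bash
python3 -c "
from h import *
print(job_done())"
```

```text
the job is handed in; nothing more can be done
None
```

I pressed the three controls in the order asked, then moved the arm clear and handed the job in at about 11.3 s on the robot's clock. `job_done()` gives no verdict.

- **Rocker:** I pressed the raised end of the grey box's rocker until it hit a hard stop at 19 N. Side views show the far end down and the near end up. I judged "fully on" from that force and the pictures and did not measure the angle.
- **On/off key:** I pushed the round key in to its stop. It stayed visibly lower than its neighbours afterwards. The force peaked at 68 N up and 25 N sideways, more than intended; only the fingertips were pressing, and the wrist stayed under its 120 N limit.
- **Tare key:** I pressed the bar until the tip stopped moving, with force rising from 5 to 22 N, then let it go. The final top view shows the bar clear of the tip, but I did not measure its height.
- **Everything else:** The square keys were not pressed. In the top view the glass, near tin, funnel, spoon and spare glass are within about 2 mm of where they started. I did not compare the far tin by number; it looks in place. One look disagreed: the side view put the glass about 3 cm off, but the arm partly hid it there. The last wrist reading was about 0 N, with nothing touching.
- **Tool tilt:** The tool slowly tilted to about 7° from vertical over the run. I allowed for this when aiming at the keys.

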